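Shut and lock the filter panel of a bench vacuum pump

TASK

The filter in the vacuum pump has been changed and its sprung white top panel has popped up at the front. Press the panel down flush and, with a fingertip set in the wide slot of each of its two round fasteners, turn both a quarter turn clockwise to their stops, so that the panel stays locked down when you let go. Use the fingertips only: do not lift the panel, and leave the things around the pump where they are.

Things in the scene. Friction and masses are not known exactly. Their poses are not given: they have to be found in the camera images.
- pump: grey bench vacuum pump, a box 270 (x) x 320 (y) x 100 mm high, standing firm. Origin: centre of its underside, on the worktop; x to its back, y to its left, z up. The back 70 mm of its top is a fixed deck, the rest is the hinged panel. With the panel shut the fastener axes are at (-50, 88) mm (left) and (-50, -88) mm (right).
- panel (a joint): hinge angle of the white top panel (196 x 316 x 6 mm): 0 = shut, top face at 100 mm; grows as the front edge rises. Hinge line along y through (63, 0, 100) mm in the pump frame. A spring holds it up at about 0.13 (front edge 25 mm high); pressed shut it pushes back with 5 to 6 N at the fasteners, and it springs up again unless one is locked.
- panel_front (a point): middle of the panel's front edge, on its top face; axes are the panel's. The panel bears two fasteners: grey round heads 78 mm across, each in a fixed aluminium collar (95 mm outside, 83 mm inside, top 12 mm above the panel), with a turning arrow and two short ticks marked round it.
- fastener_left_slot (a point): centre of the slot's floor in the left fastener, on its turning axis; z along the axis, up; y along the slot. The slot runs right across the head: 30 mm wide, 78 mm long, 10 mm deep, floor 1.4 mm above the panel's top face. A fingertip in one half of it, about 20 mm from the axis, moved in an arc round the axis, drags the head round by the slot's side wall.
- fastener_right_slot (a point): the same for the right fastener. Under each head a cam tongue swings beneath a keeper in the pump's front rim and draws the panel down, but only if the fastener is held within about 3 mm of flush from half turn on; with the panel higher it jams, or swings over the rim and stops the panel shutting until turned back.
- fastener_left (a joint): turn of the left fastener: 0 = unlocked, slot parallel to the panel's front edge; 1.571 = locked, slot front to back, in line with the two ticks. Grows clockwise seen from above; firm stops at both ends; stays where left; turns with about 0.09 N m, a little more as the cam draws down. Starts between 0 and 0.35.
- fastener_right (a joint): turn of the right fastener: 0 = unlocked, slot parallel to the panel's front edge; 1.571 = locked, slot front to back, in line with the two ticks. Grows clockwise seen from above; firm stops at both ends; stays where left; turns with about 0.09 N m, a little more as the cam draws down. Starts between 0 and 0.35.
- timer: bystander: a flat white bench timer 62 x 66 x 18 mm lying on the pump's rear deck; loose, to be left alone. Origin: centre of its underside.
- vial_dark: bystander: a brown vial with a black cap, 25 mm across, 60 mm high, standing beside the pump; loose, to be left alone. Origin: centre of its underside.
- vial_blue: bystander: a clear vial with a blue cap, 25 mm across, 60 mm high, standing beside the pump; loose, to be left alone. Origin: centre of its underside.
- petri_dish: bystander: a lidded petri dish, 73 mm across, 15 mm high, beside the pump; loose, to be left alone. Origin: centre of its underside.
- beaker: bystander: a 100 ml glass beaker, 60 mm across, 70 mm high, beside the pump; loose, to be left alone. Origin: centre of its underside.
- bulb: bystander: a red rubber pipette bulb, 46 x 73 x 46 mm, lying beside the pump; loose, to be left alone. Origin: centre of its underside.
- marker: bystander: a black marker pen, 126 mm long, 14 mm high, lying on the pump's rear deck; loose, to be left alone. Origin: centre of its underside.

How it is judged:
By the outcome, as a careful person would: the job done as asked, in the order asked, and still so for the second after the job is handed in, with the robot touching nothing.
It also fails if it takes over 48 s, if anything falls off the work surface, if the arm or the gripper's body presses on something with over 40 N, if the wrist force passes 120 N, or if a joint passes its speed limit or range.

ROBOT

A 6-joint arm with a two-finger parallel gripper is mounted at the origin on a cart in front of the work surface, level with it; the furniture and walls round the work are solid. World frame = base frame: x ahead of the robot, y to its left, z up, the work surface at z = 0. Lengths are in mm, angles in rad, forces in N, time in s.
With the tool pointing down it reaches from about 350 to 975 mm from the base axis. Payload 7.1 kg.
Tool frame: the origin (TCP) lies midway between the tips of the shut fingers; the grasp point (between the pads) lies 19 mm behind it (ctrl.hold_point_z is the distance from the TCP to the grasp point, in mm); x points along the fingers, y is the direction in which the jaws open and shut, and the axes are right-handed (so a half turn about x gives the same grasp; the last joint's range is limited). The gripper opens to 88 mm and grips with 3 to 60 N. Pads are 20 mm wide; open, the fingers measure 115 mm over their backs; the gripper's body (75 mm by 178 mm) begins 61 mm behind the grasp point.
Start: joints at [1.277, 0.423, 1.63, -0, 1.089, -0.019], TCP at [169.565, 601.542, 184.075] pointing down, gripper open.
Joint ranges: [-3, 3], [-0.9, 2.11], [0.09, 2.58], [-1.31, 4.45], [0.11, 2.69], [-2.54, 2.54]. Speed limits (rad/s): [2.39, 2.39, 3.01, 3.14, 3.14, 3.14].

INTERFACE

Orientations are given as a rotation vector (axis times angle).
In Python, from workcell import ctrl, get_image, calibration gives the robot as it stands.
- The arm moves only by the tool move_arm, never from a script. Its argument "rows" is a list of rows, each a list of 5 numbers: the shift along the world's x, y, z in mm, then the turn about the world's z in rad, then the closure, from -1 (fully open) to 1 (shut). In form: [[tx, ty, tz, roll, jaw], ...]. A call has 1 to 12 rows; each row is the pose to reach, as a shift and turn from the pose measured when the call began; what a row does not reach only later rows make up. A row lasts 1/8 s, in which the tool goes at most 62.5 mm and 10.7 degrees, less where a joint would pass 70% of its speed; a pose out of reach is approached as far as the arm can. A call with a gripper value outside its range is refused whole. The fingers move at their own pace and stop on an object; the grip force is fixed at half the most. Time passes only in rows, so rows that repeat a pose let the fingers close. It gives the time, the measured TCP pose, the force and the opening at its end, in the units of the state.
- ctrl.get_obs(): the state, without advancing time (a new reading comes with each control period).
- get_image(name): name is "side" or "top" or "wrist"; returns the picture (384x512x3 uint8, blue, green, red); there is no depth.
- calibration(name): a dict with "fx", "fy", "cx", "cy" (pixels), "view" (4x4, takes a point from world to camera coordinates); the wrist camera has in their place "T_tool_cam" (4x4, takes a point from camera to tool coordinates, whose origin is the TCP and whose axes are the tool frame's). Camera axes: x right, y up, looking along -z (the intrinsics and any distortion apply to the point x, -y, -z); pixel columns grow to the right and rows downward; lengths in mm; the calibration is good to about 2 mm. The wrist camera is an equidistant fisheye: a pixel r from the principal point sees the ray r / f radians off the axis. A picture is of the moment at which its call begins: read the wrist's pose just before it. calibration takes no time and is no camera call.
- ctrl.close_job(): hands the job in, once; it reports no verdict.
The state is a dict: "t": time; "qpos": joint angles; "qvel": joint speeds; "joint_torque": joint torques, N m; "ee_pos": TCP position; "orientation": TCP orientation; "ft_force": force on the tool from outside, world axes, zero at the start; "moment": the same for the moment, N m; "width": finger opening in mm.
Only numpy, scipy, OpenCV 4.12 (cv2) and the standard library are available. Lean on these libraries where they do the work, as an engineer would, in place of code of your own. Each camera call takes 0.05 s, during which the arm holds its last target.

## Working session

There is one attempt and no reset: what is moved stays moved. The work goes in short steps, Python scripts to look and compute and a tool call to move; the robot and the scene stay as the last step left them, time stands still between calls to the robot, and variables do not carry over. Pictures are saved under pics/ and viewed, and the job is handed in when it is done.

Besides the shell and the picture viewer there is one more tool, called after "Request:" as a command line: name --pt "numbers of a row" for each row, then --argument value for the rest. move_arm: Moves the arm, as the interface text tells. Its arguments: {"type":"object","properties":{"rows":{"type":"array"}},"required":["rows"]}

```bash
ls; mkdir -p pics
python3 - <<'E'
from workcell import ctrl,get_image,calibration
import cv2,numpy as np
o=ctrl.get_obs(); print({k:np.round(v,3) for k,v in o.items()})
for n in ["top","side","wrist"]:
    cv2.imwrite(f"pics/{n}0.png",get_image(n)); print(n,{k:np.round(v,3).tolist() for k,v in calibration(n).items()})
E
```

```text
pics
{'t': np.float64(0.0), 'qpos': array([ 1.277,  0.424,  1.631,  0.   ,  1.089, -0.019]), 'qvel': array([ 0.   , -0.001,  0.001, -0.001,  0.001,  0.001]), 'joint_torque': array([ 2.0000e-03, -5.4465e+01, -2.7367e+01,  6.4000e-02,  2.3000e-02,
       -0.0000e+00]), 'ee_pos': array([169.386, 600.968, 183.314]), 'orientation': array([ 0.215,  1.56 , -0.217]), 'ft_force': array([-0.132,  1.356, -0.239]), 'moment': array([ 0.03 , -0.032,  0.038]), 'width': np.float64(88.071)}
top {'fx': 366.506, 'fy': 366.506, 'cx': 253.172, 'cy': 190.201, 'view': [[0.129, -0.992, 0.005, -112.483], [0.968, 0.127, 0.216, -578.036], [-0.215, -0.023, 0.976, -823.809], [0.0, 0.0, 0.0, 1.0]]}
side {'fx': 488.557, 'fy': 488.557, 'cx': 257.571, 'cy': 189.609, 'view': [[-0.928, -0.372, 0.02, 532.603], [0.262, -0.613, 0.746, -259.34], [-0.265, 0.697, 0.666, -957.494], [0.0, 0.0, 0.0, 1.0]]}
wrist {'fx': 297.319, 'fy': 297.319, 'cx': 258.46, 'cy': 188.912, 'T_tool_cam': [[0.0, 0.289, -0.957, -200.644], [1.0, 0.0, 0.0, -0.357], [0.0, -0.957, -0.289, -79.732], [0.0, 0.0, 0.0, 1.0]]}
```

View pics/top0.png

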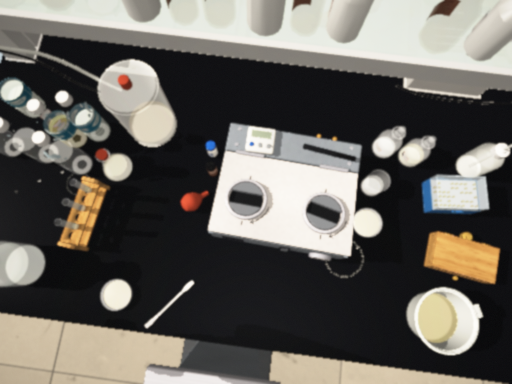

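View pics/side0.png

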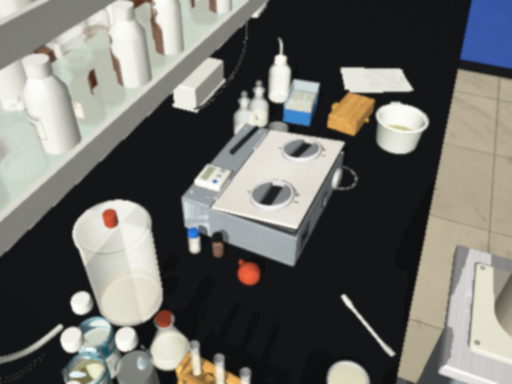

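View pics/wrist0.png

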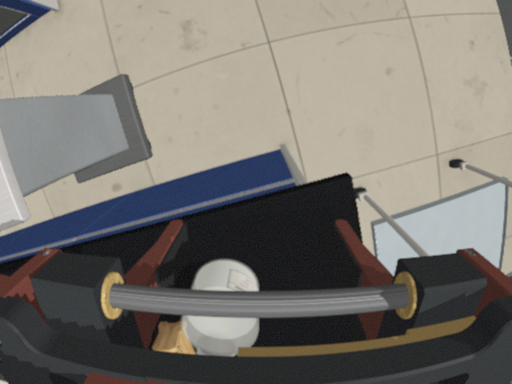

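Run:
```python
import cv2
a=cv2.imread("pics/top0.png"); cv2.imwrite("pics/top0c.png",cv2.resize(a[110:270,190:400],None,fx=3.7,fy=3.7,interpolation=cv2.INTER_CUBIC))
a=cv2.imread("pics/side0.png"); cv2.imwrite("pics/side0c.png",cv2.resize(a[115:270,175:365],None,fx=3.8,fy=3.8,interpolation=cv2.INTER_CUBIC))
```

```text
(no output)
```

View pics/top0c.png

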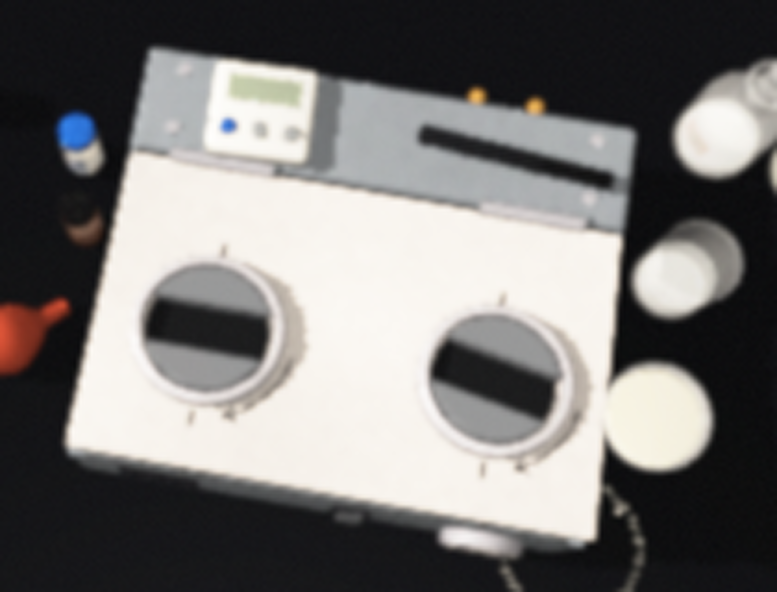

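View pics/side0c.png

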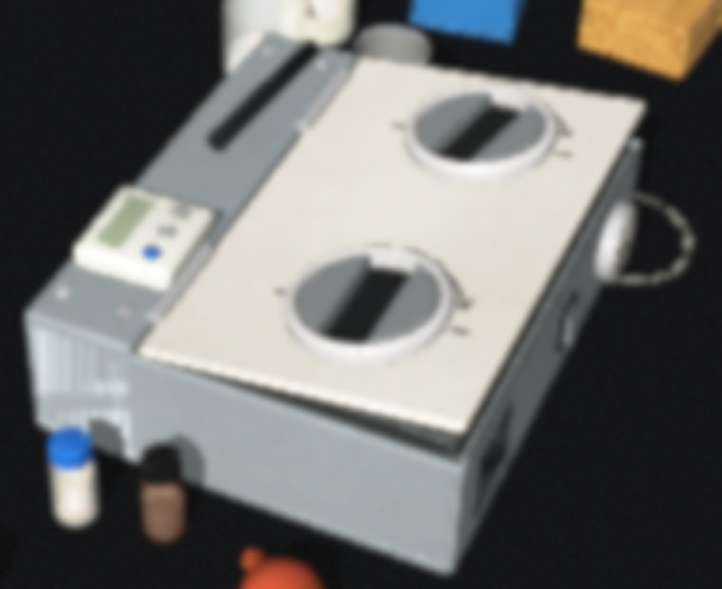

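```bash
cat > h.py <<'E'
import numpy as np
from workcell import calibration
from scipy.spatial.transform import Rotation as R
C={n:calibration(n) for n in("top","side")}
def proj(n,p):
    c=C[n];v=np.array(c["view"]);q=v[:3,:3]@p+v[:3,3]
    return np.array([c["cx"]+c["fx"]*q[0]/-q[2],c["cy"]-c["fy"]*q[1]/-q[2]])
def panelpt(p,a):
    p=np.array(p,float);h=np.array([63,0,100.]);d=p-h
    # front edge rises
    c,s=np.cos(a),np.sin(a)
    return h+np.array([c*d[0]+s*d[2],d[1],-s*d[0]+c*d[2]])
def world(p,x):
    c,s=np.cos(x[2]),np.sin(x[2]);return np.array([x[0]+c*p[0]-s*p[1],x[1]+s*p[0]+c*p[1],p[2]])
E
cat > fit.py <<'E'
from h import *
from scipy.optimize import least_squares
T=lambda u,v:(190+u/3.7,110+v/3.7)
S=lambda u,v:(175+u/3.8,115+v/3.8)
obs=[("top",(135,160,100),0,T(150,48)),("top",(135,-160,100),0,T(636,128)),
("top",(-133,158,100),1,T(68,448)),("top",(-133,-158,100),1,T(596,542)),
("top",(-50,88,111.4),1,T(207,328)),("top",(-50,-88,111.4),1,T(497,378)),
("side",(-133,158,100),1,S(462,430)),("side",(-133,-158,100),1,S(645,103)),
("side",(135,160,100),0,S(27,313)),("side",(-135,160,0),0,S(447,573)),
("side",(63,158,100),0,S(140,350)),
("side",(-50,88,111.4),1,S(370,298)),("side",(-50,-88,111.4),1,S(482,127))]
def f(x,only=None):
    return np.concatenate([proj(n,world(panelpt(p,x[3]) if k else np.array(p,float),x))-o for n,p,k,o in obs if only in(None,n)])
for only in(None,"top","side"):
    r=least_squares(f,[700,-50,-.1,.13],args=(only,),loss="soft_l1")
    print(only,r.x.round(3)); print(f(r.x,only).reshape(-1,2).round(1).tolist())
    for s in(88,-88):
        print([world(panelpt((-50,s,101.4),a),r.x).round(1) for a in(0,r.x[3])])
E
python3 fit.py
```

```text
None [ 5.96259e+02 -1.15139e+02 -4.50000e-02  1.07000e-01]
[[-0.1, -0.3], [0.3, 0.1], [-0.2, -0.4], [-0.5, -0.6], [0.2, 0.5], [-0.3, 0.5], [1.0, -0.4], [-0.6, 0.4], [-0.6, -0.7], [1.8, 2.2], [-0.6, -1.1], [0.3, -0.3], [-0.2, -0.2]]
[array([550.2, -25. , 101.4]), array([551. , -25. , 113.5])]
[array([ 542.4, -200.8,  101.4]), array([ 543.2, -200.9,  113.5])]
top [ 6.93962e+02 -5.75610e+01  2.39000e-01 -1.60000e-01]
[[-34.1, -23.5], [-36.4, -57.8], [-0.7, -23.2], [-12.2, -62.7], [-12.7, -28.9], [-17.5, -50.1]]
[array([624.6,  16.1, 101.4]), array([625.8,  16.4,  83.4])]
[array([ 666.2, -154.9,  101.4]), array([ 667.4, -154.6,   83.4])]
side [ 5.95585e+02 -1.13836e+02 -5.00000e-02  1.15000e-01]
[[0.6, -0.3], [-0.2, 0.5], [-0.8, -0.5], [1.4, 2.8], [-0.8, -0.8], [0.0, -0.1], [0.0, -0.0]]
[array([550. , -23.5, 101.4]), array([550.9, -23.5, 114.4])]
[array([ 541.3, -199.2,  101.4]), array([ 542.2, -199.3,  114.4])]
```

Run:
```python
from h import *
from workcell import ctrl
o=ctrl.get_obs(); M=R.from_rotvec(o["orientation"]).as_matrix(); print(M.round(3)); print(np.arctan2(M[1,1],M[0,1]),np.arctan2(M[1,2],M[0,2]))
```

```text
[[-0.     0.271  0.962]
 [-0.001  0.962 -0.271]
 [-1.    -0.001 -0.   ]]
1.2960189789172467 -0.27477736774018136
```

Request:
move_arm --pt "0 0 60 0 -1" --pt "0 0 120 0 -1" --pt "40 -65 120 0 -1" --pt "70 -115 120 0 -1" --pt "100 -165 120 0.05 -1" --pt "130 -215 120 0.05 -1" --pt "160 -265 120 0.1 0.3" --pt "190 -315 120 0.1 0.3" --pt "220 -365 120 0.15 0.3" --pt "250 -415 120 0.15 0.3" --pt "280 -465 120 0.2 0.3" --pt "310 -515 120 0.2 0.3"

```text
t: 1.65
ee_pos: [480.0, 84.3, 303.5]
orientation: [0.058, 1.57, -0.059]
ft_force: [0.2, 0.4, 0.4]
width: 32.1
```

Request:
move_arm --pt "30 -50 0 0 0.3" --pt "65 -110 0 0 0.3" --pt "70 -110 0 0 0.3" --pt "70 -110 0 0 0.3"

```text
t: 2.15
ee_pos: [549.8, -25.7, 302.9]
orientation: [0.059, 1.571, -0.06]
ft_force: [-0.8, -0.1, -0.3]
width: 30.5
```

```bash
cat > look.py <<'E'
import sys,cv2
from h import *
from workcell import ctrl,get_image
tag=sys.argv[1]
o=ctrl.get_obs(); M=R.from_rotvec(o["orientation"]).as_matrix()
print({k:np.round(o[k],2).tolist() for k in("t","qpos","ee_pos","ft_force","moment","width")},"yaw",np.arctan2(M[1,1],M[0,1]).round(3))
np.save(f"pics/{tag}.npy",np.r_[o["ee_pos"],o["orientation"]])
for n in sys.argv[2:]: cv2.imwrite(f"pics/{n}_{tag}.png",get_image(n))
E
python3 look.py a wrist top
```

```text
{'t': 2.15, 'qpos': [-0.07, 0.19, 1.67, -0.0, 1.28, -1.56], 'ee_pos': [549.84, -25.72, 302.94], 'ft_force': [-0.77, -0.11, -0.31], 'moment': [-0.02, -0.04, -0.01], 'width': 30.52} yaw 1.495
```

View pics/wrist_a.png

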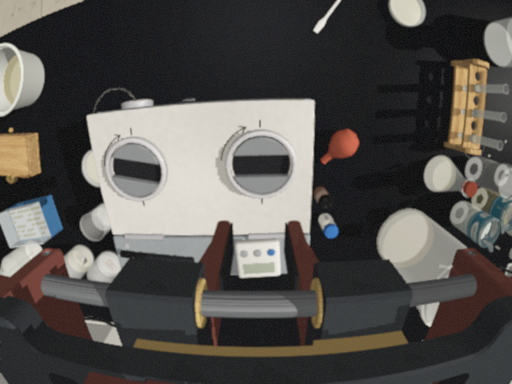

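View pics/top_a.png

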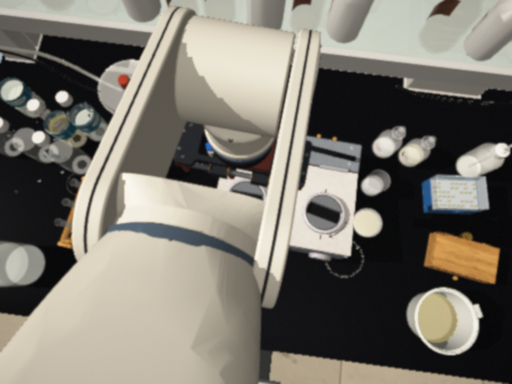

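Run:
```python
import cv2
a=cv2.imread("pics/wrist_a.png"); cv2.imwrite("pics/wa_c.png",cv2.resize(a[85:285,80:340],None,fx=3,fy=3,interpolation=cv2.INTER_CUBIC))
```

```text
(no output)
```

View pics/wa_c.png

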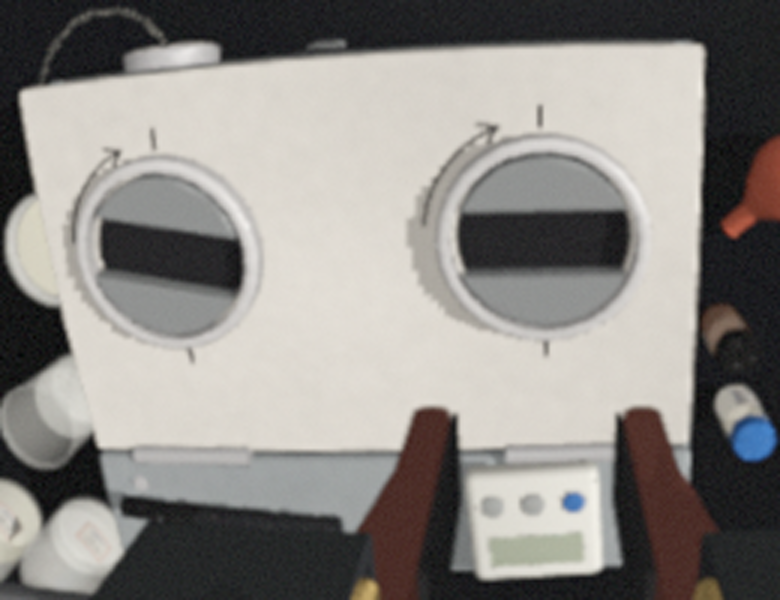

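```bash
cat >> h.py <<'E'
W=calibration("wrist"); Tc=np.array(W["T_tool_cam"])
def projw(pose,p):
    M=R.from_rotvec(pose[3:]).as_matrix(); t=M.T@(p-pose[:3]); c=Tc[:3,:3].T@(t-Tc[:3,3])
    c=np.array([c[0],-c[1],-c[2]]); th=np.arctan2(np.hypot(c[0],c[1]),c[2]); d=c[:2]/max(np.hypot(c[0],c[1]),1e-9)
    return np.array([W["cx"],W["cy"]])+W["fx"]*th*d
E
cat > fitw.py <<'E'
from h import *
from scipy.optimize import least_squares
pose=np.load("pics/a.npy")
K=lambda u,v:(80+u/3,85+v/3)
print("tcp",projw(pose,pose[:3]))
obs=[((-133,158,100),1,K(704,44)),((-133,-158,100),1,K(22,92)),((63,158,100),1,K(690,450)),((63,-158,100),1,K(103,450)),
((-50,88,111.4),1,K(544,239)),((-50,-88,111.4),1,K(170,255))]
def f(x): return np.concatenate([projw(pose,world(panelpt(p,x[3]),x))-o for p,k,o in obs])
print(f([596.3,-115.1,-.045,.107]).reshape(-1,2).round(1).tolist())
r=least_squares(f,[596.3,-115.1,-.045,.107],loss="soft_l1"); print(r.x.round(3)); print(f(r.x).reshape(-1,2).round(1).tolist())
for s in(88,-88): print([world(panelpt((-50,s,101.4),a),r.x).round(1) for a in(0,r.x[3])])
x=r.x
# slot angle: project slot mid line ends for candidates
for s in (88,-88):
  for a in(0,.1,.2,.3):
    d=36*np.array([-np.sin(-a)*1,np.cos(a),0]) 
    print(s,a,[((projw(pose,world(panelpt(np.array([-50,s,101.4])+k*d,x[3]),x))-[80,85])*3).round() for k in(1,-1)])
E
python3 fitw.py
```

```text
tcp [259.00137671 214.15675708]
[[-2.5, 0.1], [-1.2, 0.1], [-2.0, -2.2], [-2.4, -0.1], [-1.8, 0.3], [-3.3, 0.2]]
[ 5.96736e+02 -1.11862e+02 -4.50000e-02  1.05000e-01]
[[-0.1, 0.3], [0.8, -0.0], [0.2, -2.2], [-0.7, 0.1], [0.7, 0.3], [-1.1, 0.2]]
[array([550.7, -21.7, 101.4]), array([551.5, -21.7, 113.2])]
[array([ 542.8, -197.5,  101.4]), array([ 543.6, -197.6,  113.2])]
88 0 [array([626., 231.]), array([465., 236.])]
88 0.1 [array([626., 239.]), array([465., 228.])]
88 0.2 [array([624., 246.]), array([466., 220.])]
88 0.3 [array([622., 253.]), array([468., 213.])]
-88 0 [array([244., 245.]), array([109., 252.])]
-88 0.1 [array([245., 252.]), array([108., 245.])]
-88 0.2 [array([245., 260.]), array([108., 238.])]
-88 0.3 [array([244., 267.]), array([108., 231.])]
```

Request:
move_arm --pt "1 2 -60 -0.02 0.3" --pt "1 2 -120 -0.02 0.3" --pt "1 2 -160 -0.02 0.3" --pt "1 2 -168 -0.02 0.3" --pt "1 2 -168 -0.02 0.3"

```text
t: 2.88
ee_pos: [550.5, -21.7, 136.1]
orientation: [0.072, 1.57, -0.073]
ft_force: [-0.2, -0.3, 0.0]
width: 31.1
```

```bash
python3 look.py b wrist side
python3 - <<'E'
import cv2
a=cv2.imread("pics/wrist_b.png"); cv2.imwrite("pics/wb_c.png",cv2.resize(a[60:320,100:420],None,fx=2.3,fy=2.3,interpolation=cv2.INTER_CUBIC))
E
```

```text
{'t': 2.88, 'qpos': [-0.06, 0.38, 1.83, -0.0, 0.93, -1.54], 'ee_pos': [550.54, -21.67, 136.14], 'ft_force': [-0.23, -0.25, 0.02], 'moment': [0.0, -0.0, -0.01], 'width': 31.06} yaw 1.479
```

View pics/wb_c.png

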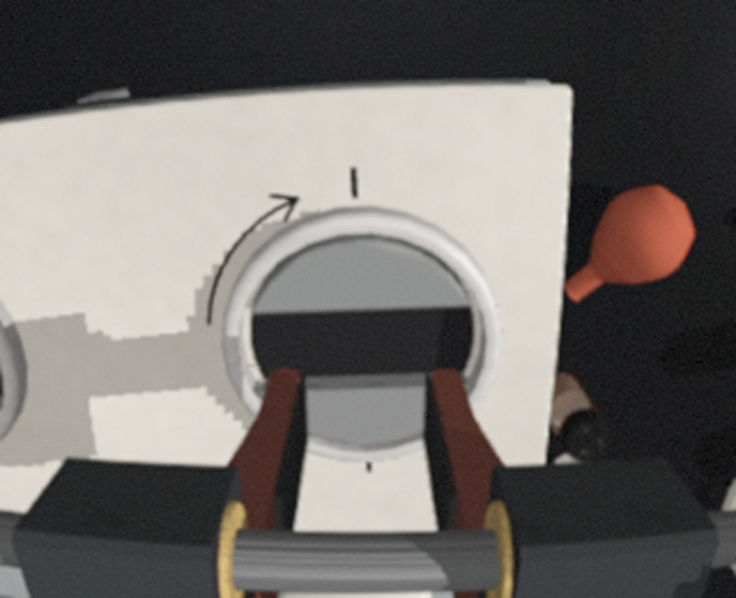

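View pics/side_b.png

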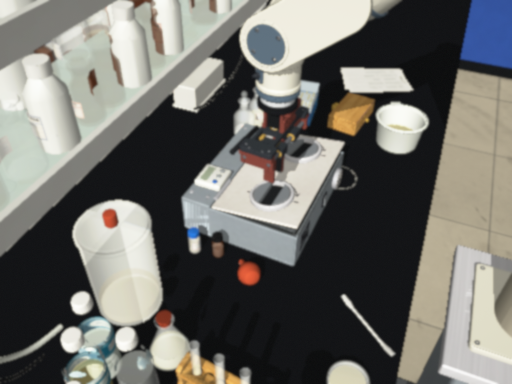

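Request:
move_arm --pt "0 -1 -8 0 0.3" --pt "0 -1 -16 0 0.3" --pt "0 -1 -16 0 0.3"

```text
t: 3.35
ee_pos: [551.1, -23.2, 120.7]
orientation: [0.072, 1.568, -0.073]
ft_force: [-0.2, -0.2, -0.6]
width: 30.5
```

```bash
python3 look.py c wrist
python3 - <<'E'
import cv2
a=cv2.imread("pics/wrist_c.png"); cv2.imwrite("pics/wc_c.png",cv2.resize(a[60:320,100:420],None,fx=2.3,fy=2.3,interpolation=cv2.INTER_CUBIC))
E
```

```text
{'t': 3.35, 'qpos': [-0.06, 0.4, 1.84, -0.0, 0.9, -1.54], 'ee_pos': [551.09, -23.23, 120.7], 'ft_force': [-0.25, -0.21, -0.6], 'moment': [-0.05, 0.0, -0.02], 'width': 30.46} yaw 1.478
```

View pics/wc_c.png

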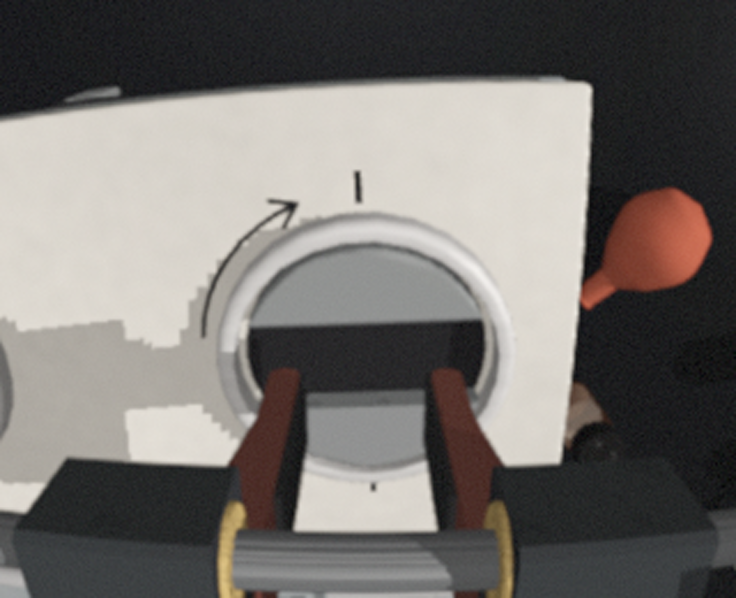

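Request:
move_arm --pt "0 0 -3 0 0.3" --pt "0 0 -6 0 0.3" --pt "0 0 -8 0 0.3" --pt "0 0 -8 0 0.3"

```text
t: 3.9
ee_pos: [551.2, -23.2, 112.7]
orientation: [0.072, 1.568, -0.073]
ft_force: [-0.3, -0.2, 0.4]
width: 30.6
```

```bash
python3 look.py d wrist
python3 - <<'E'
import cv2
a=cv2.imread("pics/wrist_d.png"); cv2.imwrite("pics/wd_c.png",cv2.resize(a[60:320,100:420],None,fx=2.3,fy=2.3,interpolation=cv2.INTER_CUBIC))
E
```

```text
{'t': 3.9, 'qpos': [-0.06, 0.41, 1.85, -0.0, 0.88, -1.54], 'ee_pos': [551.2, -23.21, 112.75], 'ft_force': [-0.26, -0.16, 0.44], 'moment': [0.06, 0.01, -0.01], 'width': 30.59} yaw 1.478
```

View pics/wd_c.png

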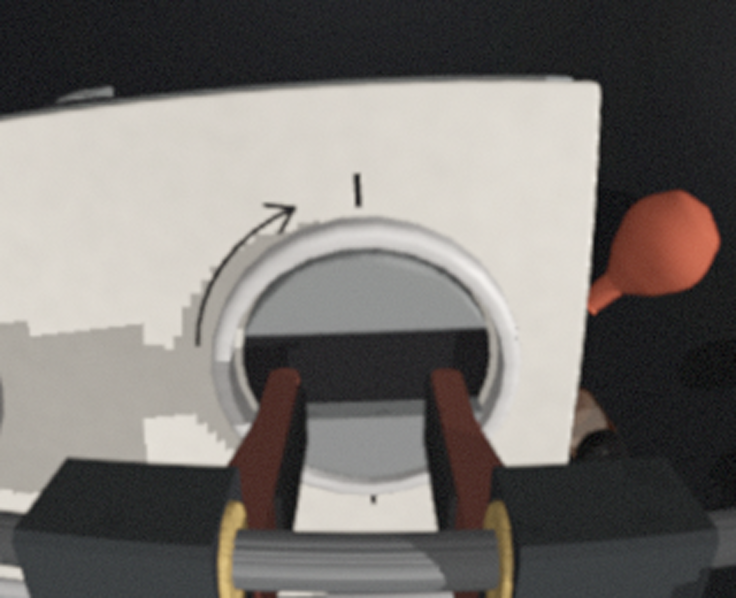

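Request:
move_arm --pt "0 0 -3 0 0.3" --pt "0 0 -6 0 0.3" --pt "0 0 -6 0 0.3"

```text
t: 4.32
ee_pos: [551.0, -23.2, 106.6]
orientation: [0.072, 1.569, -0.073]
ft_force: [-0.1, 0.6, 0.3]
width: 30.5
```

Request:
move_arm --pt "0 0 -2 0 0.3" --pt "0 0 -4 0 0.3" --pt "0 0 -4 0 0.3"

```text
t: 4.7
ee_pos: [550.9, -23.2, 102.3]
orientation: [0.072, 1.569, -0.073]
ft_force: [-0.1, -0.8, -0.3]
width: 30.2
```

```bash
python3 look.py e wrist side
python3 - <<'E'
import cv2
a=cv2.imread("pics/wrist_e.png"); cv2.imwrite("pics/we_c.png",cv2.resize(a[60:320,100:420],None,fx=2.3,fy=2.3,interpolation=cv2.INTER_CUBIC))
a=cv2.imread("pics/side_e.png"); cv2.imwrite("pics/se_c.png",cv2.resize(a[115:270,175:365],None,fx=3.8,fy=3.8,interpolation=cv2.INTER_CUBIC))
E
```

```text
{'t': 4.7, 'qpos': [-0.06, 0.43, 1.85, -0.0, 0.86, -1.54], 'ee_pos': [550.86, -23.16, 102.31], 'ft_force': [-0.13, -0.83, -0.33], 'moment': [-0.01, -0.01, 0.02], 'width': 30.22} yaw 1.478
```

View pics/we_c.png

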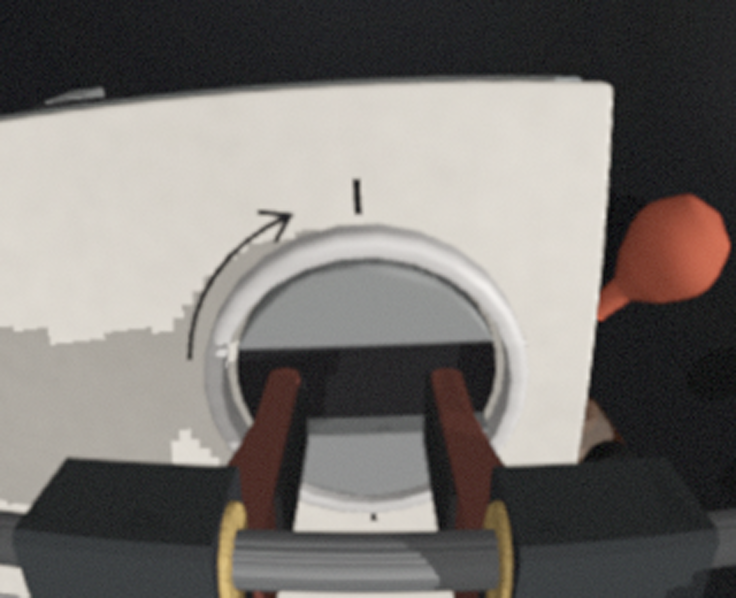

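View pics/se_c.png

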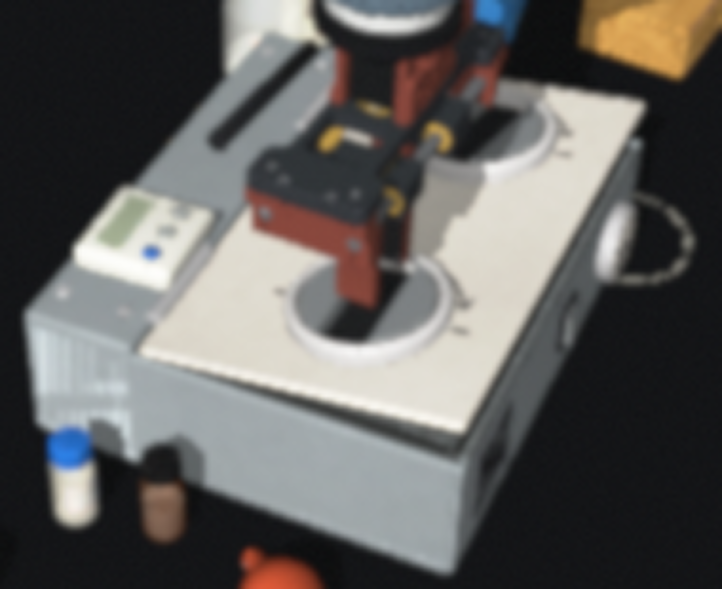

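Request:
move_arm --pt "0 0 -2 0 0.3" --pt "0 0 -4 0 0.3" --pt "0 0 -4 0 0.3"

```text
t: 5.18
ee_pos: [550.8, -23.2, 98.3]
orientation: [0.073, 1.569, -0.073]
ft_force: [0.3, -0.3, -0.8]
width: 30.5
```

Request:
move_arm --pt "0 0 -2 0 0.3" --pt "0 0 -4 0 0.3" --pt "0 0 -4 0 0.3"

```text
t: 5.55
ee_pos: [550.7, -23.2, 94.1]
orientation: [0.072, 1.57, -0.073]
ft_force: [0.7, 0.2, 0.4]
width: 30.3
```

```bash
python3 look.py f wrist side
python3 - <<'E'
import cv2
a=cv2.imread("pics/wrist_f.png"); cv2.imwrite("pics/wf_c.png",cv2.resize(a[60:320,100:420],None,fx=2.3,fy=2.3,interpolation=cv2.INTER_CUBIC))
a=cv2.imread("pics/side_f.png"); cv2.imwrite("pics/sf_c.png",cv2.resize(a[115:270,175:365],None,fx=3.8,fy=3.8,interpolation=cv2.INTER_CUBIC))
E
```

```text
{'t': 5.55, 'qpos': [-0.06, 0.44, 1.86, -0.0, 0.85, -1.54], 'ee_pos': [550.69, -23.19, 94.08], 'ft_force': [0.67, 0.22, 0.42], 'moment': [-0.04, 0.03, -0.01], 'width': 30.29} yaw 1.478
```

View pics/wf_c.png

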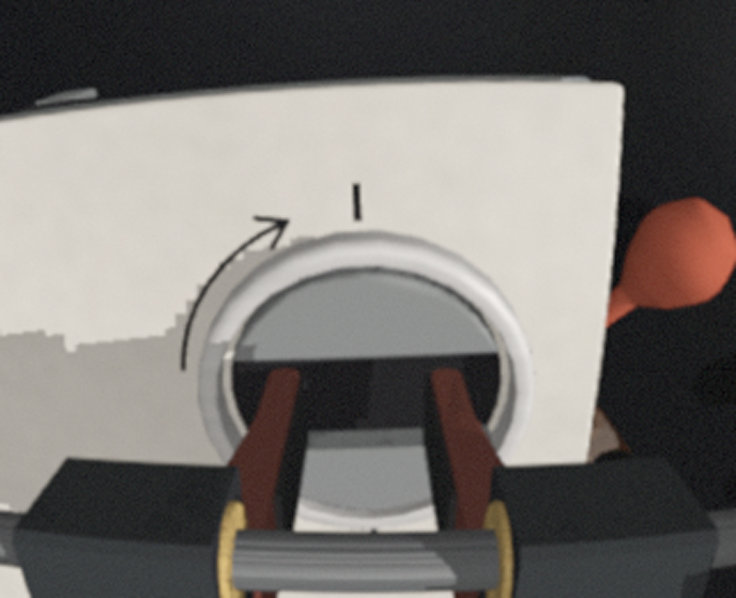

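View pics/sf_c.png

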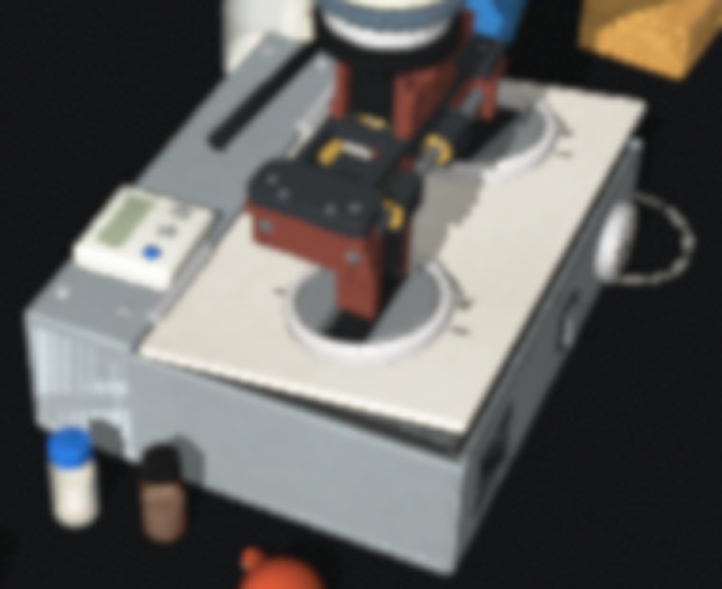

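Run:
```python
from h import *
pose=np.load("pics/f.npy");M=R.from_rotvec(pose[3:]).as_matrix()
for X in(0,-10,-20,-30):
  for Z in(-10,10):
    print(X,Z,[((projw(pose,pose[:3]+M@np.array([X,y,Z]))-[100,60])*2.3).round() for y in(-28.8,-15.3,15.3,28.8)])
x=[596.5,-113.5,-.045,.13]
for th in(.105,.13):
 x[3]=th
 for dx in(-15,15): print(th,dx,[((projw(pose,world(panelpt(np.array([-50+dx,88+k,111.4]),x[3]),x))-[100,60])*2.3).round() for k in(-36,36)])
```

```text
0 -10 [array([274., 324.]), array([317., 325.]), array([415., 325.]), array([458., 324.])]
0 10 [array([276., 383.]), array([318., 383.]), array([413., 383.]), array([455., 383.])]
-10 -10 [array([269., 335.]), array([314., 336.]), array([417., 336.]), array([462., 335.])]
-10 10 [array([273., 396.]), array([316., 397.]), array([415., 397.]), array([459., 396.])]
-20 -10 [array([265., 347.]), array([312., 348.]), array([420., 348.]), array([467., 347.])]
-20 10 [array([268., 410.]), array([314., 411.]), array([418., 411.]), array([463., 410.])]
-30 -10 [array([260., 361.]), array([309., 361.]), array([423., 361.]), array([472., 361.])]
-30 10 [array([264., 426.]), array([311., 427.]), array([420., 427.]), array([468., 426.])]
0.105 -15 [array([230., 356.]), array([496., 344.])]
0.105 15 [array([245., 447.]), array([492., 436.])]
0.13 -15 [array([228., 363.]), array([499., 351.])]
0.13 15 [array([244., 452.]), array([493., 442.])]
```

Run:
```python
import cv2,numpy as np
a=cv2.imread("pics/wrist_f.png")[190:300,180:340].astype(float)
a=np.clip(a*4,0,255)**1
cv2.imwrite("pics/wf_d.png",cv2.resize(a.astype(np.uint8),None,fx=4.8,fy=4.8,interpolation=cv2.INTER_CUBIC))
```

```text
(no output)
```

View pics/wf_d.png

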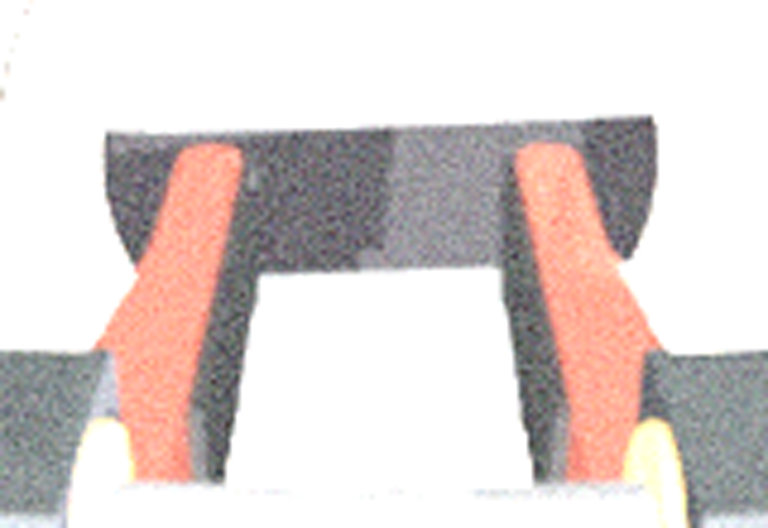

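Run:
```python
from h import *
for z in(94,104,114,124): print(z,[((proj("side",np.array([x,y,z]))-[175,115])*3.8).round() for x,y in((540.7,5.5),(560.7,5.5),(540.7,-8),)])
a=np.load("pics/f.npy");print(R.from_rotvec(a[3:]).as_matrix().round(3))
```

```text
94 [array([369., 375.]), array([335., 366.]), array([377., 360.])]
104 [array([369., 362.]), array([336., 353.]), array([378., 347.])]
114 [array([370., 349.]), array([336., 340.]), array([379., 334.])]
124 [array([371., 336.]), array([337., 326.]), array([380., 321.])]
[[ 0.     0.093  0.996]
 [-0.001  0.996 -0.093]
 [-1.    -0.001  0.   ]]
```

Run:
```python
import cv2,numpy as np
for n in "ef":
  a=cv2.imread(f"pics/side_{n}.png")[165:210,245:305]
  cv2.imwrite(f"pics/s{n}_d.png",cv2.resize(np.clip(a.astype(float)*1.7,0,255).astype(np.uint8),None,fx=12,fy=12,interpolation=cv2.INTER_CUBIC))
```

```text
(no output)
```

View pics/sf_d.png

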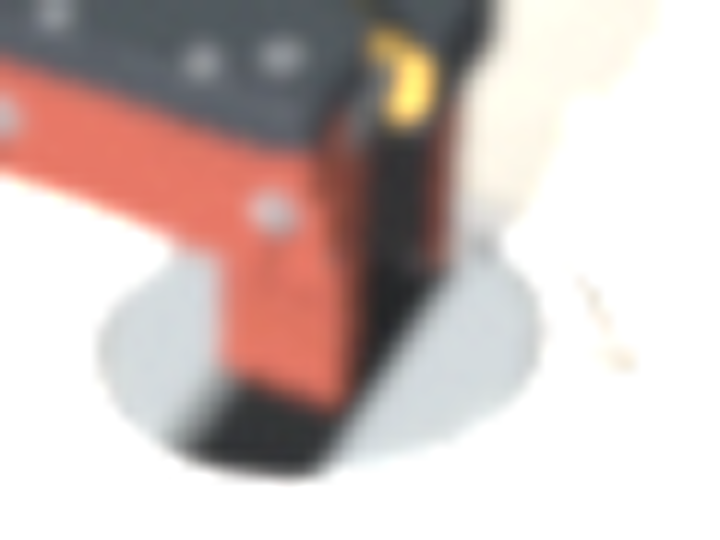

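Request:
move_arm --pt "0 0 -3 0 0.3" --pt "0 0 -6 0 0.3" --pt "0 0 -8 0 0.3" --pt "0 0 -8 0 0.3"

```text
t: 6.15
ee_pos: [550.7, -23.2, 86.0]
orientation: [0.072, 1.57, -0.073]
ft_force: [0.6, -0.2, 0.7]
width: 31.1
```

```bash
python3 look.py g wrist side
python3 - <<'E'
import cv2
a=cv2.imread("pics/wrist_g.png"); cv2.imwrite("pics/wg_c.png",cv2.resize(a[60:320,100:420],None,fx=2.3,fy=2.3,interpolation=cv2.INTER_CUBIC))
a=cv2.imread("pics/side_g.png"); cv2.imwrite("pics/sg_c.png",cv2.resize(a[115:270,175:365],None,fx=3.8,fy=3.8,interpolation=cv2.INTER_CUBIC))
E
```

```text
{'t': 6.15, 'qpos': [-0.06, 0.45, 1.86, -0.0, 0.83, -1.54], 'ee_pos': [550.66, -23.16, 86.0], 'ft_force': [0.61, -0.19, 0.7], 'moment': [-0.03, 0.01, -0.02], 'width': 31.07} yaw 1.478
```

View pics/wg_c.png

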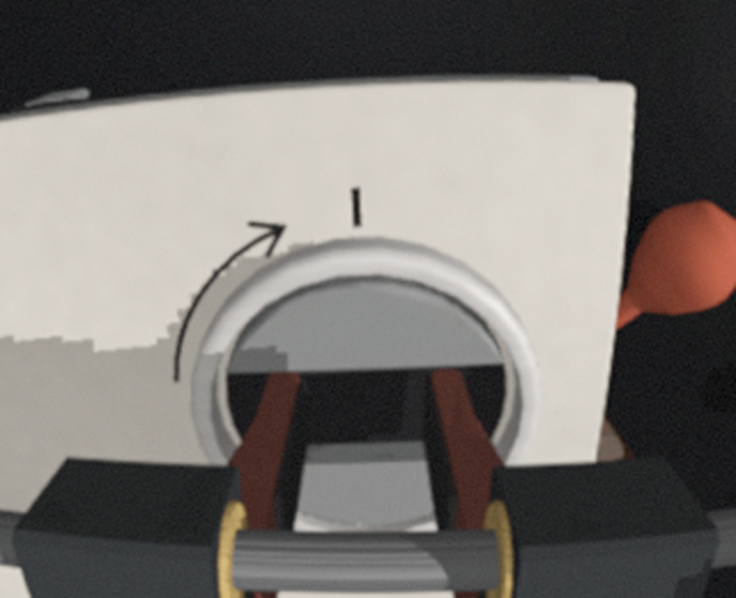

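View pics/sg_c.png

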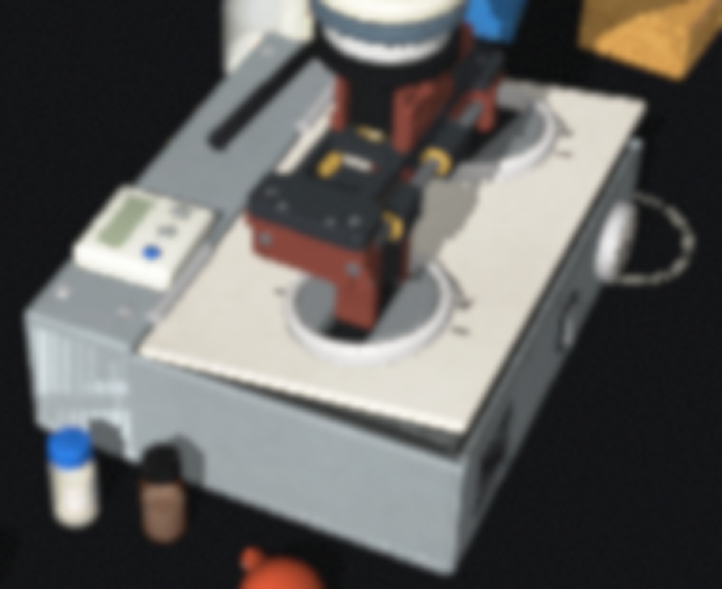

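Request:
move_arm --pt "0 0 -2 0 0.3" --pt "0 0 -4 0 0.3" --pt "0 0 -4 0 0.3"

```text
t: 6.62
ee_pos: [550.7, -23.2, 82.0]
orientation: [0.072, 1.57, -0.073]
ft_force: [0.3, -0.4, 0.4]
width: 30.8
```

Request:
move_arm --pt "0 0 -2 0 0.3" --pt "0 0 -4 0 0.3" --pt "0 0 -4 0 0.3"

```text
t: 7.0
ee_pos: [550.6, -23.2, 77.9]
orientation: [0.072, 1.57, -0.073]
ft_force: [-0.2, -1.2, 0.2]
width: 30.7
```

Request:
move_arm --pt "0 0 -2 0 0.3" --pt "0 0 -4 0 0.3" --pt "0 0 -4 0 0.3"

```text
t: 7.38
ee_pos: [550.4, -23.2, 73.7]
orientation: [0.072, 1.57, -0.073]
ft_force: [-1.4, 0.0, 1.9]
width: 30.6
```

```bash
python3 look.py i wrist side
python3 - <<'E'
import cv2
a=cv2.imread("pics/wrist_i.png"); cv2.imwrite("pics/wi_c.png",cv2.resize(a[60:320,100:420],None,fx=2.3,fy=2.3,interpolation=cv2.INTER_CUBIC))
a=cv2.imread("pics/side_i.png"); cv2.imwrite("pics/si_c.png",cv2.resize(a[115:270,175:365],None,fx=3.8,fy=3.8,interpolation=cv2.INTER_CUBIC))
E
```

```text
{'t': 7.38, 'qpos': [-0.06, 0.47, 1.87, -0.0, 0.8, -1.54], 'ee_pos': [550.41, -23.17, 73.73], 'ft_force': [-1.36, 0.02, 1.91], 'moment': [-0.03, 0.19, -0.03], 'width': 30.63} yaw 1.478
```

View pics/wi_c.png

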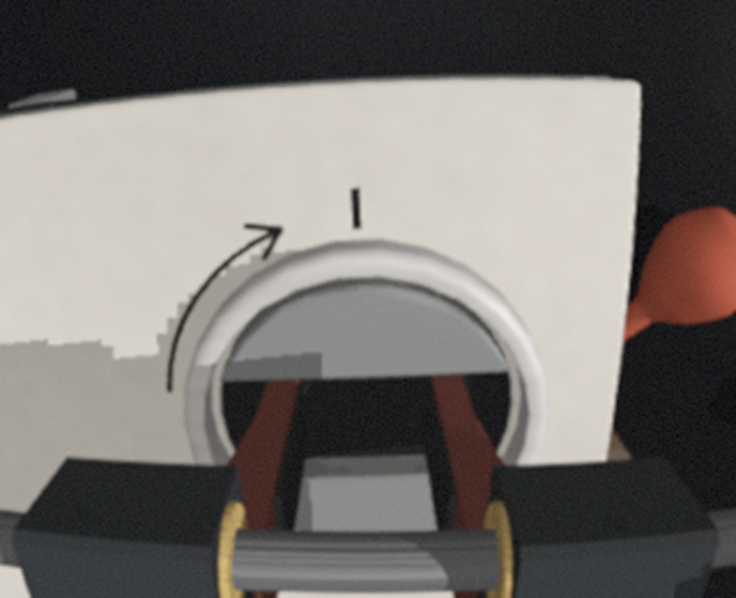

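View pics/si_c.png

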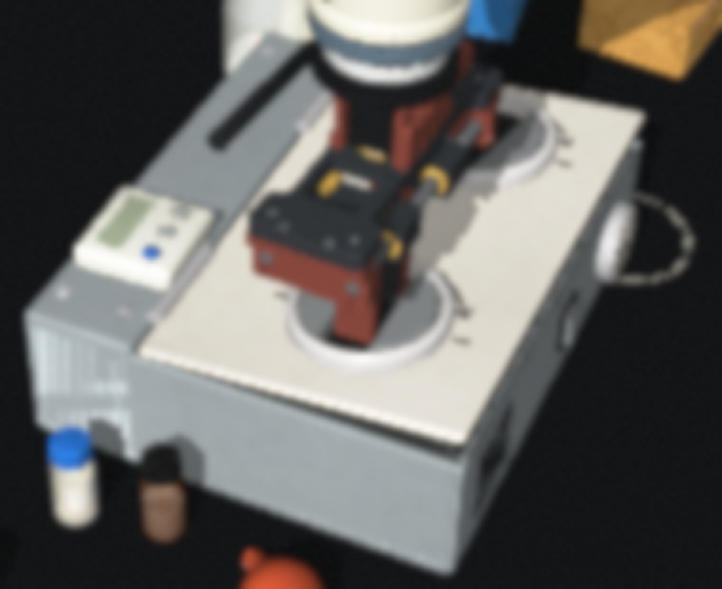

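Request:
move_arm --pt "0 0 -2 0 0.3" --pt "0 0 -4 0 0.3" --pt "0 0 -4 0 0.3"

```text
t: 7.85
ee_pos: [550.3, -23.2, 69.7]
orientation: [0.072, 1.571, -0.073]
ft_force: [-2.0, 0.4, 2.5]
width: 30.8
```

Request:
move_arm --pt "0 0 -2 0 0.3" --pt "0 0 -4 0 0.3" --pt "0 0 -4 0 0.3"

```text
t: 8.22
ee_pos: [550.1, -23.2, 65.6]
orientation: [0.072, 1.571, -0.073]
ft_force: [-2.8, 0.7, 4.1]
width: 30.7
```

Request:
move_arm --pt "0 0 -1 0 0.3" --pt "0 0 -2 0 0.3" --pt "0 0 -2 0 0.3"

```text
t: 8.6
ee_pos: [550.0, -23.1, 63.5]
orientation: [0.073, 1.571, -0.073]
ft_force: [-3.2, 0.4, 5.0]
width: 30.9
```

Request:
move_arm --pt "0 0 -1 0 0.3" --pt "0 0 -2 0 0.3" --pt "0 0 -2 0 0.3"

```text
t: 8.98
ee_pos: [550.1, -23.2, 62.9]
orientation: [0.073, 1.571, -0.073]
ft_force: [-7.6, 1.0, 18.3]
width: 30.7
```

```bash
python3 look.py j wrist side
python3 - <<'E'
import cv2
a=cv2.imread("pics/side_j.png"); cv2.imwrite("pics/sj_c.png",cv2.resize(a[115:270,175:365],None,fx=3.8,fy=3.8,interpolation=cv2.INTER_CUBIC))
E
```

```text
{'t': 8.98, 'qpos': [-0.06, 0.49, 1.87, -0.0, 0.78, -1.54], 'ee_pos': [550.11, -23.16, 62.88], 'ft_force': [-7.62, 0.97, 18.3], 'moment': [0.06, 1.36, 0.02], 'width': 30.66} yaw 1.478
```

View pics/sj_c.png

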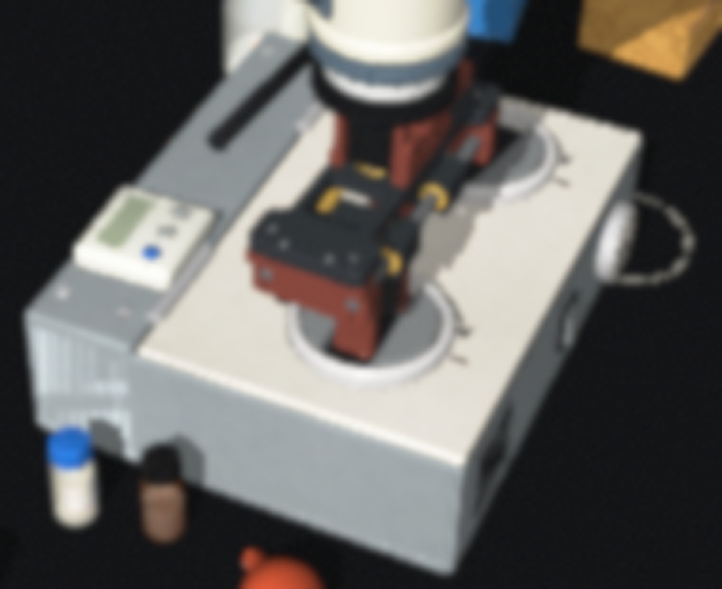

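View pics/wrist_j.png

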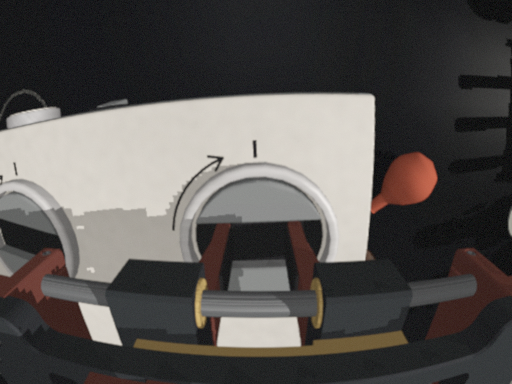

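Request:
move_arm --pt "0 0 -1 -0.12 0.3" --pt "0 0 -1 -0.24 0.3" --pt "0 0 -1 -0.36 0.3" --pt "0 0 -1 -0.48 0.3" --pt "0 0 -1 -0.6 0.3" --pt "0 0 -1 -0.7 0.3" --pt "0 0 -1 -0.7 0.3"

```text
t: 9.95
ee_pos: [550.3, -22.5, 63.0]
orientation: [0.622, 1.481, -0.62]
ft_force: [-5.5, 3.5, 15.4]
width: 30.7
```

```bash
python3 look.py k wrist side
```

```text
{'t': 9.95, 'qpos': [-0.06, 0.49, 1.87, 0.0, 0.78, -0.84], 'ee_pos': [550.29, -22.5, 62.95], 'ft_force': [-5.48, 3.52, 15.37], 'moment': [0.64, 1.06, -0.11], 'width': 30.67} yaw 0.776
```

View pics/wrist_k.png

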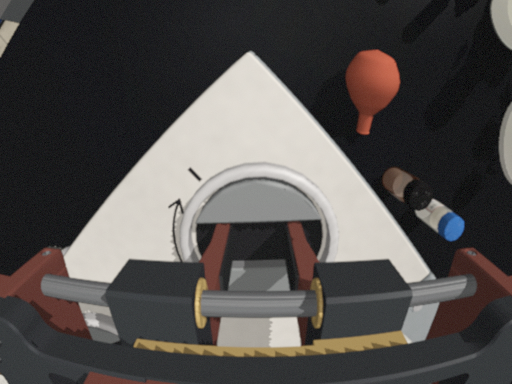

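View pics/side_k.png

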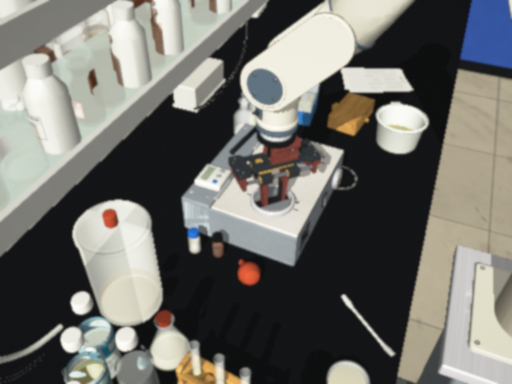

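Request:
move_arm --pt "0 0 -1 -0.12 0.3" --pt "0 0 -1 -0.24 0.3" --pt "0 0 -1 -0.36 0.3" --pt "0 0 -1 -0.48 0.3" --pt "0 0 -1 -0.6 0.3" --pt "0 0 -1 -0.7 0.3" --pt "0 0 -1 -0.8 0.3" --pt "0 0 -1 -0.8 0.3"

```text
t: 11.05
ee_pos: [551.0, -22.0, 63.0]
orientation: [1.229, 1.198, -1.224]
ft_force: [-5.1, 3.0, 13.2]
width: 30.7
```

```bash
python3 look.py l wrist side
```

```text
{'t': 11.05, 'qpos': [-0.06, 0.49, 1.87, 0.0, 0.78, -0.04], 'ee_pos': [550.99, -22.01, 62.98], 'ft_force': [-5.11, 3.02, 13.16], 'moment': [0.42, 0.84, -0.09], 'width': 30.71} yaw -0.024
```

View pics/wrist_l.png

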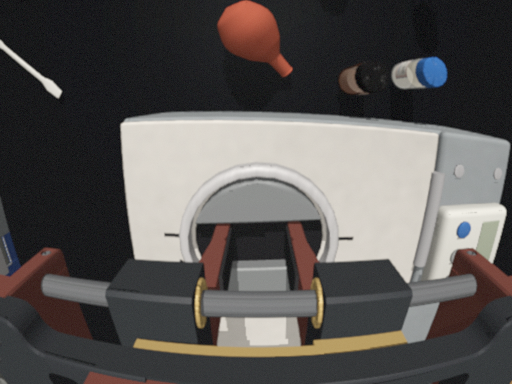

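View pics/side_l.png

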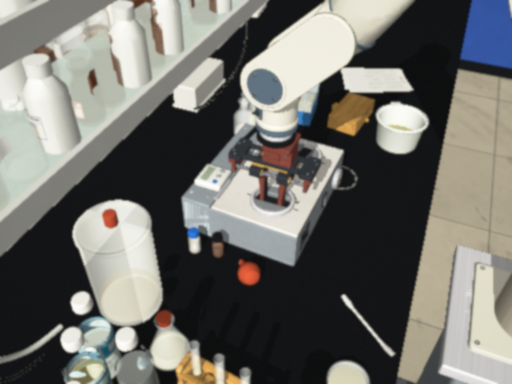

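Request:
move_arm --pt "0 0 -1 -0.06 0.3" --pt "0 0 -1 -0.12 0.3" --pt "0 0 -1 -0.12 0.3"

```text
t: 11.52
ee_pos: [552.0, -22.1, 63.0]
orientation: [1.318, 1.136, -1.31]
ft_force: [-2.9, 0.7, 12.2]
width: 30.9
```

```bash
python3 look.py m wrist
```

```text
{'t': 11.52, 'qpos': [-0.06, 0.49, 1.87, 0.0, 0.78, 0.08], 'ee_pos': [551.97, -22.09, 63.0], 'ft_force': [-2.9, 0.7, 12.22], 'moment': [-0.05, 0.75, -0.05], 'width': 30.86} yaw -0.144
```

View pics/wrist_m.png

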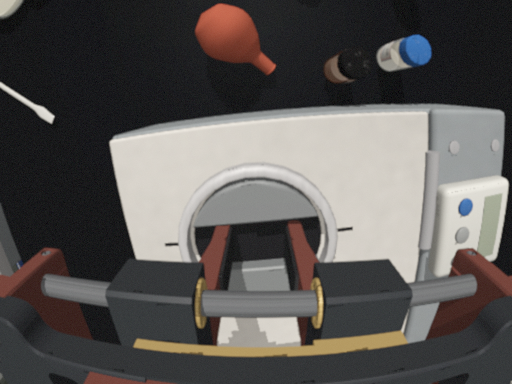

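Request:
move_arm --pt "0 0 -1 -0.05 0.3" --pt "0 0 -1 -0.1 0.3" --pt "0 0 -1 -0.14 0.3" --pt "0 0 -1 -0.14 0.3"

```text
t: 12.08
ee_pos: [552.6, -23.0, 63.0]
orientation: [1.414, 1.059, -1.408]
ft_force: [-4.9, -4.2, 13.4]
width: 31.1
```

```bash
python3 look.py n wrist;python3 - <<'E'
import cv2
a=cv2.imread("pics/wrist_n.png"); cv2.imwrite("pics/wn_c.png",cv2.resize(a[140:280,140:380],None,fx=3.2,fy=3.2,interpolation=cv2.INTER_CUBIC))
E
```

```text
{'t': 12.08, 'qpos': [-0.06, 0.49, 1.87, -0.0, 0.78, 0.22], 'ee_pos': [552.59, -23.03, 63.01], 'ft_force': [-4.88, -4.23, 13.35], 'moment': [-0.73, 0.99, 1.35], 'width': 31.06} yaw -0.279
```

View pics/wn_c.png

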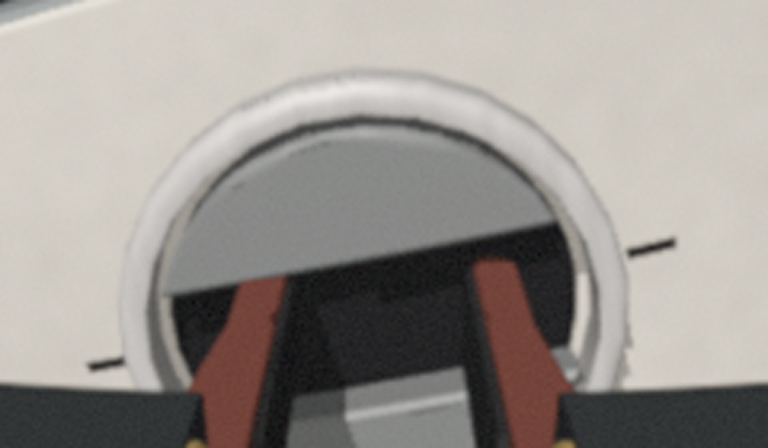

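Request:
move_arm --pt "0 0 0 0.1 0.3" --pt "0 0 0 0.2 0.3" --pt "0 0 5 0.2 0.3" --pt "0 0 15 0.2 0.3" --pt "0 0 40 0.2 0.3" --pt "0 0 80 0.2 0.3" --pt "0 0 80 0.2 0.3"

```text
t: 13.0
ee_pos: [555.1, -23.2, 146.4]
orientation: [1.274, 1.161, -1.259]
ft_force: [1.2, -0.1, -0.5]
width: 30.7
```

```bash
python3 look.py o wrist side
```

```text
{'t': 13.0, 'qpos': [-0.06, 0.36, 1.82, 0.0, 0.94, 0.02], 'ee_pos': [555.08, -23.25, 146.35], 'ft_force': [1.23, -0.15, -0.49], 'moment': [-0.04, 0.03, 0.02], 'width': 30.69} yaw -0.08
```

View pics/wrist_o.png

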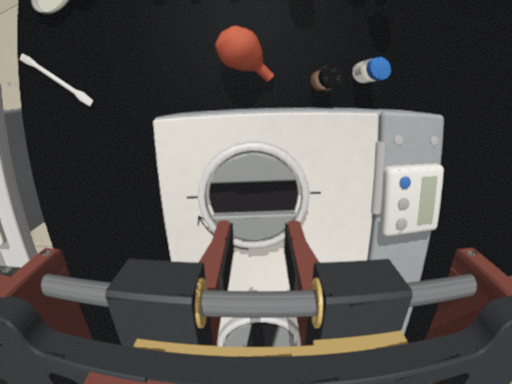

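View pics/side_o.png

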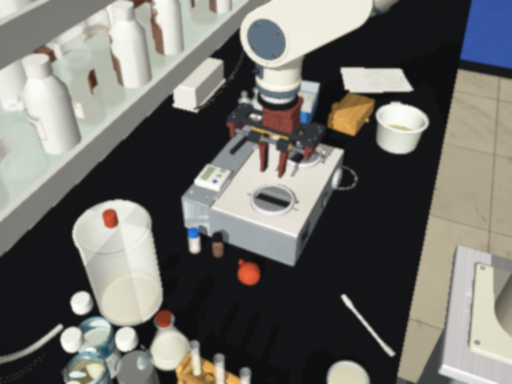

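Request:
move_arm --pt "-5 -40 30 0.15 0.3" --pt "-12 -80 30 0.3 0.3" --pt "-12 -120 30 0.45 0.3" --pt "-12 -160 30 0.6 0.3" --pt "-12 -176 30 0.75 0.3" --pt "-12 -176 30 0.9 0.3" --pt "-12 -176 30 1.05 0.3" --pt "-12 -176 30 1.2 0.3" --pt "-12 -176 30 1.35 0.3" --pt "-12 -176 30 1.44 0.3" --pt "-12 -176 30 1.44 0.3"

```text
t: 14.48
ee_pos: [539.8, -198.8, 171.9]
orientation: [0.172, 1.567, -0.161]
ft_force: [0.4, 0.5, -0.3]
width: 30.8
```

```bash
python3 look.py p wrist side;python3 - <<'E'
import cv2
a=cv2.imread("pics/wrist_p.png"); cv2.imwrite("pics/wp_c.png",cv2.resize(a[60:320,100:420],None,fx=2.3,fy=2.3,interpolation=cv2.INTER_CUBIC))
E
```

```text
{'t': 14.48, 'qpos': [-0.38, 0.37, 1.75, 0.01, 1.03, -1.74], 'ee_pos': [539.81, -198.78, 171.92], 'ft_force': [0.37, 0.47, -0.3], 'moment': [-0.02, -0.01, -0.0], 'width': 30.83} yaw 1.359
```

View pics/wp_c.png

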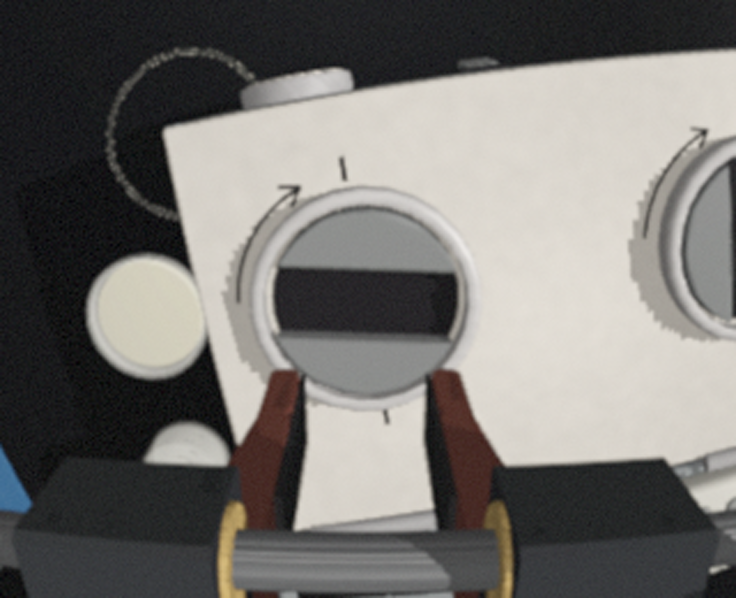

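Run:
```python
from h import *
pose=np.load("pics/p.npy")
for x in([596.3,-115.1,-.045],[596.7,-111.9,-.045]):
  for a in(0,.1,.2,.3):
    out=[]
    for dx in(-15,15):
      for k in(36,-36):
        p=np.array([-50+np.cos(a)*dx+np.sin(a)*k,-88-np.sin(a)*dx+np.cos(a)*k,111.4])
        out.append(((projw(pose,world(p,x))-[100,60])*2.3).round().tolist())
    print(a,out)
```

```text
0 [[445.0, 255.0], [266.0, 285.0], [454.0, 326.0], [281.0, 354.0]]
0.1 [[449.0, 264.0], [268.0, 276.0], [451.0, 335.0], [276.0, 346.0]]
0.2 [[453.0, 272.0], [271.0, 267.0], [448.0, 343.0], [272.0, 338.0]]
0.3 [[455.0, 281.0], [276.0, 258.0], [443.0, 351.0], [269.0, 330.0]]
0 [[453.0, 255.0], [274.0, 284.0], [462.0, 325.0], [289.0, 353.0]]
0.1 [[457.0, 263.0], [276.0, 275.0], [459.0, 334.0], [284.0, 346.0]]
0.2 [[461.0, 272.0], [279.0, 266.0], [455.0, 342.0], [280.0, 338.0]]
0.3 [[463.0, 281.0], [284.0, 258.0], [451.0, 350.0], [276.0, 329.0]]
```

Request:
move_arm --pt "3 0 -40 -0.03 0.3" --pt "3 0 -80 -0.03 0.3" --pt "3 0 -92 -0.03 0.3" --pt "3 0 -92 -0.03 0.3"

```text
t: 15.08
ee_pos: [542.8, -198.8, 80.0]
orientation: [0.197, 1.565, -0.186]
ft_force: [0.6, -0.6, 0.6]
width: 30.9
```

```bash
python3 look.py q wrist side;python3 - <<'E'
import cv2
a=cv2.imread("pics/wrist_q.png"); cv2.imwrite("pics/wq_c.png",cv2.resize(a[60:320,100:420],None,fx=2.3,fy=2.3,interpolation=cv2.INTER_CUBIC))
E
```

```text
{'t': 15.08, 'qpos': [-0.38, 0.5, 1.8, 0.01, 0.85, -1.71], 'ee_pos': [542.78, -198.77, 80.01], 'ft_force': [0.63, -0.57, 0.6], 'moment': [-0.01, -0.02, 0.0], 'width': 30.88} yaw 1.327
```

View pics/wq_c.png

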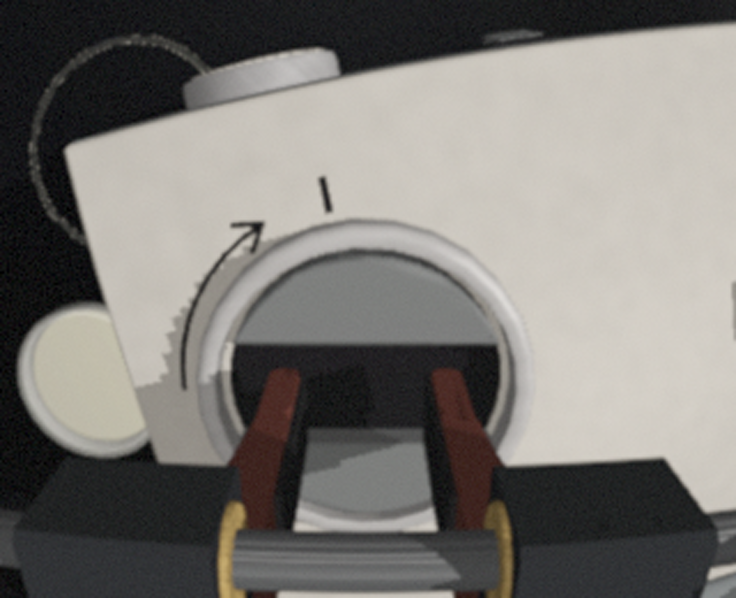

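Run:
```python
from h import *
pose=np.load("pics/q.npy")
for x in([596.3,-115.1,-.045],[596.7,-111.9,-.045]):
  for a in(.2,):
    out=[]
    for dx in(-15,15):
      for k in(36,-36):
        p=np.array([-50+np.cos(a)*dx+np.sin(a)*k,-88-np.sin(a)*dx+np.cos(a)*k,111.4])
        out.append(((projw(pose,world(p,x))-[100,60])*2.3).round().tolist())
    print(a,out)
M=R.from_rotvec(pose[3:]).as_matrix()
for Z in(-10,10): print([((projw(pose,pose[:3]+M@np.array([-38,y,Z]))-[100,60])*2.3).round() for y in(-20,20)])
```

```text
0.2 [[493.0, 345.0], [225.0, 345.0], [486.0, 443.0], [233.0, 443.0]]
0.2 [[505.0, 343.0], [237.0, 344.0], [497.0, 441.0], [244.0, 442.0]]
[array([289., 372.]), array([443., 372.])]
[array([292., 440.]), array([440., 440.])]
```

Request:
move_arm --pt "0 0 -5 0 0.3" --pt "0 0 -10 0 0.3" --pt "0 0 -14 0 0.3" --pt "0 0 -15 0 0.3" --pt "0 0 -15 0 0.3"

```text
t: 15.8
ee_pos: [544.0, -199.2, 66.5]
orientation: [0.196, 1.562, -0.186]
ft_force: [0.2, -0.3, 0.4]
width: 30.5
```

Request:
move_arm --pt "0 0 -1 0 0.3" --pt "0 0 -2 0 0.3" --pt "0 0 -2 0 0.3"

```text
t: 16.18
ee_pos: [543.9, -199.2, 64.4]
orientation: [0.196, 1.562, -0.186]
ft_force: [-0.6, -0.2, 0.1]
width: 30.9
```

Request:
move_arm --pt "-1 0 -1 0 0.3" --pt "-1 0 -2 0 0.3" --pt "-1 0 -2 0 0.3"

```text
t: 16.55
ee_pos: [543.4, -199.3, 63.1]
orientation: [0.196, 1.561, -0.186]
ft_force: [-0.4, 1.5, 6.1]
width: 31.1
```

Request:
move_arm --pt "0 0 -1 -0.1 0.3" --pt "0 0 -1 -0.22 0.3" --pt "0 0 -1 -0.34 0.3" --pt "0 0 -1 -0.46 0.3" --pt "0 0 -1 -0.58 0.3" --pt "0 0 -1 -0.7 0.3" --pt "0 0 -1 -0.7 0.3"

```text
t: 17.42
ee_pos: [543.6, -200.3, 63.1]
orientation: [0.74, 1.438, -0.732]
ft_force: [-3.0, -3.5, 8.7]
width: 30.5
```

```bash
python3 look.py r wrist side
```

```text
{'t': 17.42, 'qpos': [-0.38, 0.52, 1.81, 0.01, 0.81, -1.01], 'ee_pos': [543.57, -200.32, 63.08], 'ft_force': [-2.98, -3.46, 8.73], 'moment': [-0.64, 0.66, -0.02], 'width': 30.52} yaw 0.626
```

View pics/wrist_r.png

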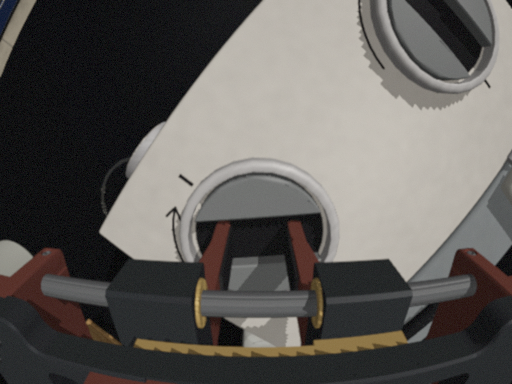

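Request:
move_arm --pt "0 0 -1 -0.12 0.3" --pt "0 0 -1 -0.24 0.3" --pt "0 0 -1 -0.36 0.3" --pt "0 0 -1 -0.48 0.3" --pt "0 0 -1 -0.6 0.3" --pt "0 0 -1 -0.7 0.3" --pt "0 0 -1 -0.75 0.3" --pt "0 0 -1 -0.75 0.3"

```text
t: 18.52
ee_pos: [542.3, -200.7, 63.0]
orientation: [1.299, 1.144, -1.297]
ft_force: [-7.1, -1.1, 13.1]
width: 30.3
```

Request:
move_arm --pt "0 0 -1 -0.06 0.3" --pt "0 0 -1 -0.12 0.3" --pt "0 0 -1 -0.15 0.3" --pt "0 0 -1 -0.15 0.3"

```text
t: 19.02
ee_pos: [543.6, -199.3, 63.1]
orientation: [1.407, 1.063, -1.402]
ft_force: [2.3, 9.4, 8.6]
width: 31.0
```

```bash
python3 look.py s wrist side;python3 - <<'E'
import cv2
a=cv2.imread("pics/wrist_s.png"); cv2.imwrite("pics/ws_c.png",cv2.resize(a[140:280,140:380],None,fx=3.2,fy=3.2,interpolation=cv2.INTER_CUBIC))
E
```

```text
{'t': 19.02, 'qpos': [-0.37, 0.52, 1.81, -0.0, 0.8, -0.1], 'ee_pos': [543.63, -199.26, 63.09], 'ft_force': [2.3, 9.37, 8.61], 'moment': [1.65, -0.25, 1.07], 'width': 31.0} yaw -0.27
```

View pics/ws_c.png

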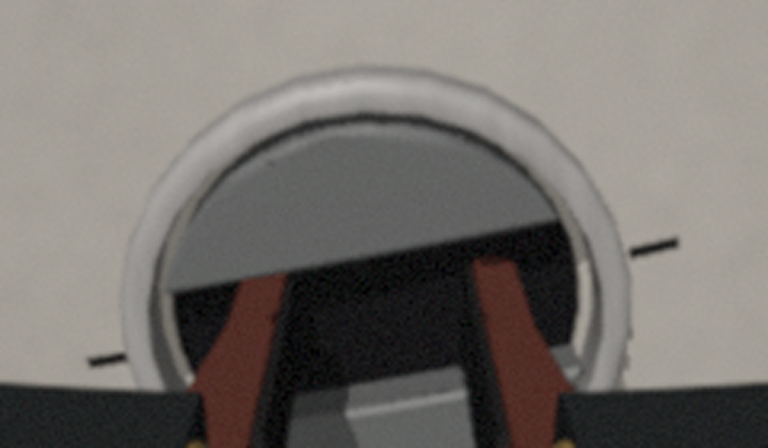

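Request:
move_arm --pt "0 0 0 0.1 0.3" --pt "0 0 0 0.2 0.3" --pt "0 0 5 0.2 0.3" --pt "0 0 15 0.2 0.3" --pt "0 0 40 0.2 0.3" --pt "0 0 90 0.2 0.3" --pt "0 0 150 0.2 0.3" --pt "0 0 200 0.2 0.3" --pt "-60 0 220 0.2 0.3" --pt "-110 0 220 0.2 0.3" --pt "-110 0 220 0.2 0.3"

```text
t: 20.5
ee_pos: [430.8, -199.0, 284.0]
orientation: [1.264, 1.168, -1.259]
ft_force: [-0.6, -0.3, 0.8]
width: 30.7
```

```bash
python3 look.py t wrist side top;python3 - <<'E'
import cv2
a=cv2.imread("pics/side_t.png"); cv2.imwrite("pics/st_c.png",cv2.resize(a[115:290,175:365],None,fx=3.4,fy=3.4,interpolation=cv2.INTER_CUBIC))
E
```

```text
{'t': 20.5, 'qpos': [-0.46, 0.08, 1.85, 0.0, 1.21, -0.39], 'ee_pos': [430.79, -199.01, 284.04], 'ft_force': [-0.61, -0.28, 0.82], 'moment': [-0.05, 0.06, -0.06], 'width': 30.69} yaw -0.073
```

View pics/wrist_t.png

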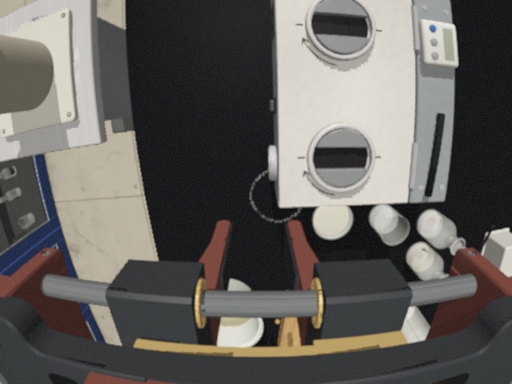

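View pics/st_c.png

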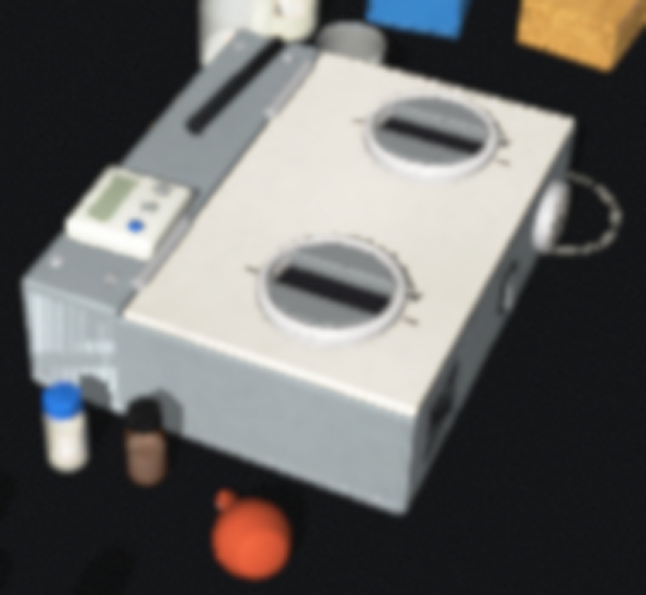

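View pics/top_t.png

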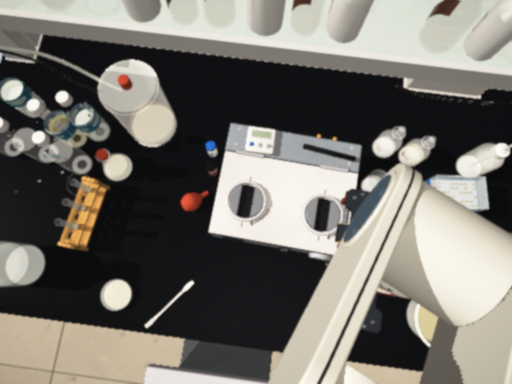

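Panel is flush, both slots line up with their ticks, and the bystanders sit where they did at the start. Handing in.

```bash
python3 -c "
from workcell import ctrl
print(ctrl.close_job())"
```

```text
the job is handed in; nothing more can be done
None
```

The panel is shut flush and both fasteners are turned clockwise to their stops. I pressed it down with the two fingertips in the left slot, using about 18 N, and turned that fastener. After lifting clear and seeing that the panel stayed down, I did the same on the right fastener. The job took about 20.5 s of the 48 s allowed.

Last checks:
- **Stops:** at the end of each turn the resisting moment rose from under 0.1 N m to 1.35 N m (left) and 1.07 N m (right).
- **Locked:** both slots line up with their ticks, and the panel stays flush with the arm clear and the wrist force near zero.
- **Surroundings:** by eye, the timer, marker, vials, bulb, petri dish and beaker have not moved. The beaker and dish were hidden by the arm in the last top view, so I judged those from the wrist view.

Two readings disagreed:
- **Fingertip height:** with the jaws 30 mm apart, the fingertips sat about 38 mm behind the stated TCP. I therefore found the panel by stepping down until the force rose.
- **Pump position:** the wrist camera and the fixed cameras differed by about 3 mm sideways on where the pump stood, which was within the slot clearance.

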